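Restart the magnetic finisher: dial to zero, start, four clicks up

ROBOT

A 7-joint arm with a two-finger parallel gripper is mounted at the origin on a cart in front of the work surface, level with it; the furniture and walls round the work are solid. World frame = base frame: x ahead of the robot, y to its left, z up, the work surface at z = 0. Lengths are in m, angles in rad, forces in N, time in s.
With the tool pointing down it reaches from about 0.425 to 0.875 m from the base axis. Payload 4.7 kg.
Tool frame: the origin (TCP) lies midway between the tips of the shut fingers; the grasp point (between the pads) lies 19 mm behind it; z points along the fingers, y is the line along which they close (so a half turn about z gives the same grasp; the last joint's range is limited). The gripper opens to 87 mm and grips with 3 to 60 N. Pads are 19 mm wide; open, the fingers measure 117 mm over their backs; the gripper's body (75 mm by 190 mm) begins 51 mm behind the grasp point.
Start: joints at [1.254, 0.321, -0.07, 1.45, 0.023, 1.371, -0.057], TCP at [0.211, -0.615, 0.223] pointing down, gripper open.
Joint ranges: [-2.86, 2.86], [-0.3, 2.09], [-1.38, 1.24], [0.06, 2.45], [-1.56, 4.7], [0.09, 2.05], [-2.69, 2.69]. Speed limits (rad/s): [2.57, 2.57, 3.14, 3.14, 3.14, 3.14, 3.14].

INTERFACE

Orientations are given as a rotation vector (axis times angle).
In Python, from bench import ctrl gives the robot as it stands. The module is installed in compiled form; this text tells all that it offers.
- The arm moves only by the shell command python3 -m handwheel 'ROWS' [FORCE]. ROWS is JSON, a list of rows, each a list of 7 numbers: the finger opening in m, from 0 to 0.087, then the shift along the tool's x, y, z in m, then the turn, a rotation vector about the tool's x, y, z in degrees. A call has 1 to 12 rows; each row shifts and turns the commanded pose from where the row before left it, along the tool's axes as they then stand; what a row does not reach is not made up. A row lasts 1/8 s, in which the tool goes at most 62.5 mm and 10.7 degrees, less where a joint would pass 70% of its speed; a pose out of reach is approached as far as the arm can. A call is refused whole if a number of a shift passes 0.0625 or a number of a turn 10.7, either way. A call with a gripper value outside its range is refused whole. The fingers move at their own pace and stop on an object; FORCE is the grip in N (left out, the last holds). Time passes only in rows, so rows that do not move let the fingers close. It gives the time, the measured TCP pose, the force, the opening and the grip force at its end, in the units of the state.
- ctrl.get_state(): the state, without advancing time (a new reading comes with each control period).
- ctrl.get_image(name): name is "scene" or "top"; returns (picture, depth): 420x560x3 uint8, blue, green, red; 420x560 float32, m along the optical axis (not along the pixel's ray), 0 where there is no reading.
- ctrl.camera_info(name): a dict with "intrinsics" (3x3 intrinsics, pixels), "D" ([k1, k2, p1, p2, k3] as OpenCV has them; the pictures are not rectified), "R" (3x3) and "t" (3): a world point X has camera coordinates R X + t. Camera axes: x right, y down, z forward; pixel columns grow to the right and rows downward; lengths in m; the calibration is good to about 2 mm. A picture is of the moment at which its call begins. camera_info takes no time and is no camera call.
- ctrl.close_job(): hands the job in; it is judged then, once.
The state is a dict: "time": time; "joint_positions": joint angles; "qd": joint speeds; "joint_torque": joint torques, N m; "position": TCP position; "tool_rot": TCP orientation; "ft_force": force on the tool from outside, world axes, zero at the start; "torque": the same for the moment, N m; "grip_width": opening from 0.0 (shut) to 1.0 (fully open); "grip_force": force on a finger pad.
Only numpy, scipy, OpenCV 4.12 (cv2) and the standard library are available. Lean on these libraries where they do the work, as an engineer would, in place of code of your own. Each camera call takes 0.05 s, during which the arm holds its last target. There are 200 camera calls.

TASK

The small magnetic finisher on the bench only starts from zero: with the fingertips alone, push its speed dial's pointer back anticlockwise, click by click, to the zero stop, and once it clicks home there, press the green start button fully in. Then push the dial clockwise four clicks, to the fourth white dot, and leave it standing in that click with the hand clear. Do not pinch the dial or force it against its stop, press the green button only while the dial is at zero, leave the red stop button alone, and do not disturb the tools lying around.

Things in the scene. Friction and masses are not known exactly. Their poses are not given: they have to be found in the camera images.
- finisher: grey bench-top machine, 260 (x) x 200 (y) x 75 mm, fixed to the bench; origin: centre of its underside, z up. Its front half (local x -130 to 0 mm) slopes up from 40 to 75 mm height and carries the black control panel; on the flat rear half stands a fixed clear tub with a black lid, 106 mm wide, top 116 mm above the bench, centre at local x +68 mm
- panel: sloping black control panel, 118 x 186 mm, tipped 15 degrees to the front; origin at its centre; x runs up the slope, y to the left, z out of the panel at right angles; its surface is at z = 2 mm. In this frame (mm): dial axis at x 0, y -42; green start button x +26, y +63; red stop button x -26, y +63
- dial (a joint): turn of the speed dial, rad, seen looking down on the panel: 0 = pointer at the open ring (zero stop), grows clockwise to 3.665 (stop at the seventh dot). One click is 0.5236, so four clicks from zero = 2.094. A spring plunger holds it in each click: about 0.075 N m to leave one, falling to none at the half-way crest, whence it snaps on to the next click and stays
- dial_axis (a point): point on the dial's axis at the top of its grip bar, 26 mm above the panel surface; its x axis points along the pointer, z out of the panel
- dial_nose (a point): tip of the pointer end of the dial's grip bar, 13.5 mm above the panel surface, 33 mm from the axis; moves with the dial. The black dial has a round skirt 48 mm wide, 6 mm high, and on it a straight bar 13 mm wide, from 33 mm ahead of the axis (white line) to 14 mm behind, top 26 mm above the panel surface; all round the bar there is room for a fingertip above the skirt
- start (a joint): travel of the green start button, m: 0 = out, 0.005 = fully in; springs back when released; about 1.5 N to begin, 5 N fully in
- start_top (a point): centre of the green button's top, 23 mm wide, 13 mm above the panel surface when out; it moves in along -z of the panel
- stop (a joint): travel of the red stop button, m: 0 = out, 0.005 = fully in; same size and spring as the green one
- stop_top (a point): centre of the red button's top, 52 mm in front of the green one
- hook_tool: loose bent key with a flat black plastic grip, 32 x 83 x 6 mm, lying left of the machine; origin at the centre of the underside
- tweezers: loose steel tweezers, 16 x 170 x 8 mm, lying right of the machine; origin at the centre of the underside
- card_tube: loose cardboard tube standing upright left of the machine, 31 mm wide, 110 mm high; origin at the centre of the underside
- scale_zero (a point): the zero mark, an open white ring on the panel 42.5 mm from the dial's axis, 105 degrees anticlockwise from the panel's x direction; seven white dots that grow in size follow it clockwise, one every 30 degrees
- scale_four (a point): the fourth white dot of the scale, 15 degrees clockwise from the panel's x direction as seen from the dial's axis; fixed to the panel
- tweezers_fine: second loose steel tweezers, 20 x 150 x 8 mm, lying right of the first; origin at the centre of the underside
Not all that is in view belongs to the job. Of the things like the card_tube, leave any that is black; of the rest the smaller one is meant.

How it is judged:
On the way, in this order (a step that is already met when the one before it is completed fails the run):
1. the dial has clicked home at the zero stop (value of joint dial below 0.12 rad), for 0.2 s.
2. the green start button is pressed fully in while the dial stands at zero (value of joint start above 0.004 m and value of joint dial below 0.12 rad), for 0.05 s.
3. the dial stands in the fourth click (value of joint dial between 1.974 and 2.214 rad and value of joint start below 0.0015 m), for 0.3 s.
At the end, for the whole second after the job is handed in: The dial rests in the fourth click from zero (2.094 rad, within 0.12), both buttons are out (under 1.5 mm), and the four loose things lie within 20 mm of where they were, the tube upright (all of step 3 and value of joint stop below 0.0015 m and velocity of joint dial between -0.1 and 0.1 rad/s and distance of each of hook_tool, tweezers, card_tube, tweezers_fine from where it was at the start of the episode below 0.02 m and angle between card_tube's own z axis and vertical below 0.3 rad); the robot touches nothing.
It fails at once if the green button is pressed while the dial is off zero (value of joint start above 0.002 m and value of joint dial above 0.2 rad).
It fails at once if the red stop button is pressed (value of joint stop above 0.002 m).
It fails at once if the dial is pinched: both sides of its grip bar are pressed at once (contact force between the fingers and bar_left_side above 1 N and contact force between the fingers and bar_right_side above 1 N).
It fails at once if the dial is forced (pushed with more than 40 N) (contact force between any of the fingers, the arm and dial above 40 N).
It fails at once if a tool is disturbed (distance of any of hook_tool, tweezers, card_tube, tweezers_fine from where it was at the start of the episode above 0.02 m).
It also fails if it takes over 58 s, if anything falls off the work surface, if the arm or the gripper's body presses on something with over 40 N, if the wrist force passes 120 N, or if a joint passes its speed limit or range.

## Working session

There is one attempt and no reset: what is moved stays moved. The work goes in short steps, Python scripts to look and compute and a shell command to move; the robot and the scene stay as the last step left them, time stands still between calls to the robot, and variables do not carry over. Pictures are saved under pics/ and viewed, at most 10 in all, crops included, and the job is handed in when it is done.

```bash
mkdir -p pics; python3 - <<'E'
from bench import ctrl
import cv2,numpy as np
s=ctrl.get_state();print({k:np.round(v,3).tolist() for k,v in s.items()})
for n in("scene","top"):
    i,d=ctrl.get_image(n);cv2.imwrite(f"pics/{n}0.png",i);np.savez(f"{n}0.npz",i=i,d=d)
    c=ctrl.camera_info(n);print({k:np.round(v,4).tolist() for k,v in c.items()})
E
```

```text
{'time': 0.0, 'joint_positions': [1.254, 0.322, -0.07, 1.452, 0.023, 1.371, -0.057], 'qd': [0.001, 0.001, 0.001, 0.001, 0.001, -0.001, -0.002], 'joint_torque': [-0.001, -49.128, -0.405, -31.253, -0.064, 0.044, 0.0], 'position': [0.211, -0.614, 0.221], 'tool_rot': [-3.097, -0.517, 0.001], 'ft_force': [-0.375, 0.672, 0.207], 'torque': [0.035, -0.016, 0.012], 'grip_force': 0.0, 'grip_width': 0.998}
{'intrinsics': [[436.5327, 0.0, 270.5728], [0.0, 436.5327, 213.2021], [0.0, 0.0, 1.0]], 'D': [-0.0847, 0.0, 0.0, 0.0, 0.0], 'R': [[0.8538, -0.5201, 0.0218], [-0.3166, -0.5522, -0.7713], [0.4132, 0.6516, -0.6361]], 't': [-0.4619, 0.315, 0.7012]}
{'intrinsics': [[464.1332, 0.0, 277.7938], [0.0, 464.1332, 213.6597], [0.0, 0.0, 1.0]], 'D': [-0.0188, 0.0, 0.0, 0.0, 0.0], 'R': [[0.0156, -0.9997, 0.0183], [-0.9841, -0.0186, -0.1768], [0.1771, -0.0152, -0.9841]], 't': [0.0874, 0.6117, 1.0806]}
```

View pics/scene0.png

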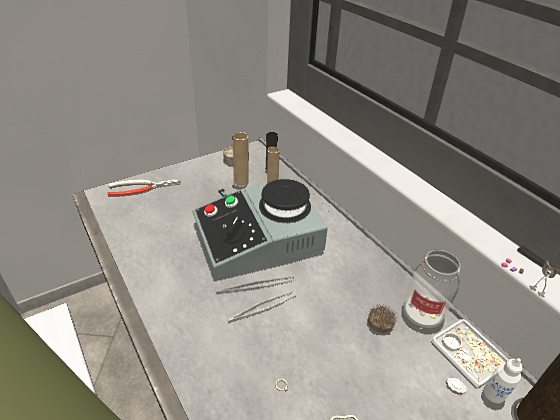

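View pics/top0.png

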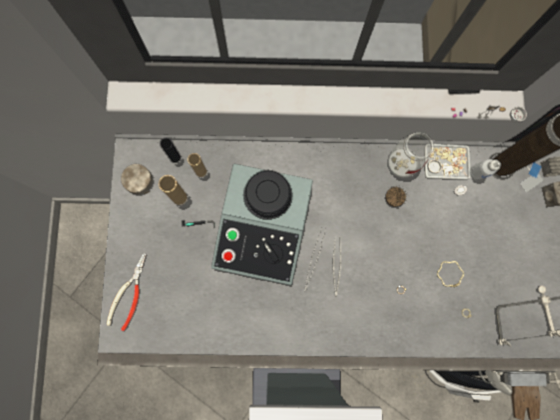

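```bash
python3 - <<'E'
import cv2,numpy as np
a=np.load("top0.npz")['i'][205:295,200:320];b=np.load("scene0.npz")['i'][170:285,180:340]
cv2.imwrite("pics/ct.png",cv2.resize(a,None,fx=6.5,fy=6.5,interpolation=cv2.INTER_CUBIC))
cv2.imwrite("pics/cs.png",cv2.resize(b,None,fx=5,fy=5,interpolation=cv2.INTER_CUBIC))
E
```

```text
(no output)
```

View pics/ct.png

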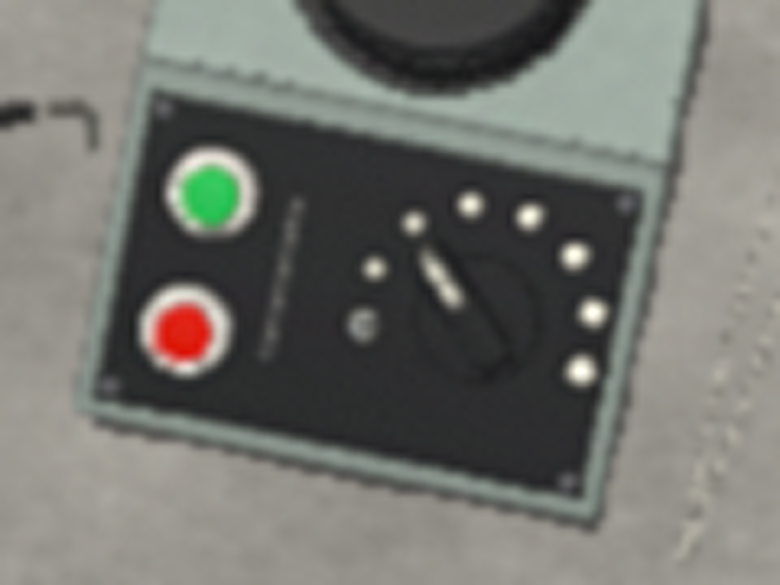

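View pics/cs.png

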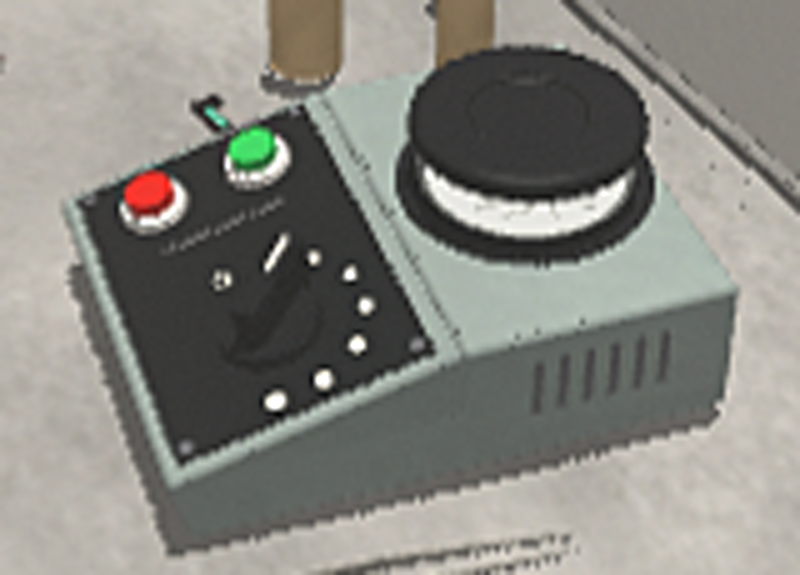

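Top picture: the dial is at (272,252), its pointer at the second dot; green button (232,235), red (228,256), open ring (256,255). Things like the card_tube: tall brown (172,190), small brown (199,166, the one meant), black (171,152). All the tubes are off to the left, so I only keep clear of them. The close crops confirm the panel features.

```bash
cat >h.py <<'E'
import cv2,numpy as np
from scipy.spatial.transform import Rotation as Ro
from scipy.optimize import least_squares
from bench import ctrl
def dirp(deg,r=1,z=0,ax=(0,-42)): # deg: anticlockwise from panel x
    t=np.radians(deg);return np.array([ax[0]+r*np.cos(t),ax[1]+r*np.sin(t),z])
RP=Ro.from_euler('y',-15,degrees=True).as_matrix()
def world(P,q):   # panel mm -> world m ; q=x,y (m), yaw of the finisher
    P=np.atleast_2d(P)/1000; M=P@RP.T+[-.065,0,.0575]
    R=Ro.from_euler('z',q[2]).as_matrix(); return M@R.T+[q[0],q[1],0]
def RPW(q): return Ro.from_euler('z',q[2]).as_matrix()@RP
def proj(X,n):
    c=ctrl.camera_info(n);return cv2.projectPoints(X,cv2.Rodrigues(np.array(c['R']))[0],np.array(c['t']),np.array(c['intrinsics']),np.array(c['D']))[0][:,0]
E
python3 - <<'E'
from h import *
dots=[dirp(105-30*k,42.5,2) for k in range(8)];g=np.array([26,63,15.]);r=np.array([-26,63,15.])
P={'top':np.array(dots+[g,r]),'scene':np.array([dots[0]]+dots[2:]+[g,r])}
O={'top':np.array([(364,325),(374,268),(413,223),(471,204),(529,216),(574,255),(592,313),(580,371),(210,195),(184,332)])/6.5+[200,205]-.4,
'scene':np.array([(222,279),(314,258),(349,273),(366,305),(357,344),(323,380),(275,401),(254,145),(150,189)])/5+[180,170]-.4}
for names in(['top'],['scene'],['top','scene']):
    f=lambda q:np.concatenate([(proj(world(P[n],q),n)-O[n]).ravel() for n in names])
    s=least_squares(f,[.5,0,-.2],loss='soft_l1');print(names,s.x,np.round(np.sqrt(np.mean(s.fun**2)),2))
q=s.x;np.save('q.npy',q);print(np.round(f(q).reshape(-1,2),1).tolist())
print('axis',world(dirp(0,0,28),q),'green',world(g,q))
E
```

```text
['top'] [ 0.58399517  0.13641415 -0.19209419] 0.18
['scene'] [ 0.5844843   0.13590853 -0.19937453] 0.25
['top', 'scene'] [ 0.58420815  0.13618555 -0.19510544] 0.23
[[-0.2, -0.2], [0.2, -0.3], [0.3, -0.2], [0.1, -0.0], [0.2, 0.0], [0.1, 0.2], [0.2, -0.0], [0.1, -0.1], [-0.2, -0.1], [-0.5, 0.0], [0.1, 0.0], [0.0, -0.0], [0.2, 0.3], [0.0, 0.2], [-0.1, 0.2], [0.0, 0.0], [-0.0, 0.0], [-0.6, -0.4], [-0.5, -0.4]]
axis [[0.5051894  0.10898891 0.08454592]] green [[0.55348415 0.2064756  0.07871818]]
```

```bash
cat >>h.py <<'E'
q=np.load('q.npy')
def target(deg,r,t,z):   # pointer direction deg, TCP at radius r, tangential t (acw +), height z over panel origin (mm)
    a=np.radians(deg);R=RPW(q);rad=np.array([np.cos(a),np.sin(a),0]);tan=np.array([-np.sin(a),np.cos(a),0])
    p=world(np.array([0,-42,z])+r*rad+t*tan,q)[0]
    return p,R@np.c_[tan,rad,[0,0,-1]]
def plan(wps,w=0,start=None):  # wps: (p,R,n) ; prints rows (mm/deg rounded, with rounding carried)
    s=ctrl.get_state();p,R=start or (np.array(s['position']),Ro.from_rotvec(s['tool_rot']).as_matrix())
    for pt,Rt,n in wps:
        rows=[]
        for i in range(n,0,-1):
            d=np.round(R.T@((pt-p)/i),4);
            tr=np.round(np.degrees((Ro.from_matrix(R.T@Rt)).as_rotvec())/i,1)
            rows.append([w]+[float(x) for x in d]+[float(x) for x in tr])
            p=p+R@d;R=R@Ro.from_rotvec(np.radians(tr)).as_matrix()
        print(str(rows).replace('.0,',',').replace('.0]',']').replace(' ',''))
    return p,R
def where(deg):  # TCP in dial polar at pointer direction deg: r,t,z mm + tool y direction
    s=ctrl.get_state();R=RPW(q);v=R.T@(np.array(s['position'])-world([0,-42,0],q)[0])*1000
    a=np.radians(deg);T=Ro.from_rotvec(s['tool_rot']).as_matrix();y=R.T@T[:,1];zz=R.T@T[:,2]
    print('t',round(s['time'],2),'r,t,z',np.round([v[0]*np.cos(a)+v[1]*np.sin(a),-v[0]*np.sin(a)+v[1]*np.cos(a),v[2]],1),'ydir',np.round(np.degrees(np.arctan2(y[1],y[0])),1),'tilt',np.round(zz,3),'F panel',np.round(R.T@np.array(s['ft_force']),1),'q',np.round(s['joint_positions'],2))
E
python3 - <<'E'
from h import *
p,R=target(45,22,-25,75)
s=ctrl.get_state();R0=Ro.from_rotvec(s['tool_rot']).as_matrix()
rel=Ro.from_matrix(R0.T@R).as_rotvec();print(np.degrees(rel))
Rm=R0@Ro.from_rotvec(rel*.5).as_matrix()
plan([(np.array([.46,-.26,.22]),Rm,9),(p,R,9)])
E
```

```text
[ -17.23464186    2.15365759 -104.19644858]
[[0,0.039,-0.0282,0.0002,-1,0.1,-5.8],[0,0.0416,-0.0242,-0.0002,-1,0.1,-5.8],[0,0.0438,-0.0198,-0.0005,-0.9,0.1,-5.8],[0,0.0456,-0.0153,-0.0007,-1,0.1,-5.8],[0,0.047,-0.0106,-0.0008,-1,0.1,-5.8],[0,0.0478,-0.0058,-0.0009,-0.9,0.2,-5.8],[0,0.0481,-0.0009,-0.0007,-1,0.1,-5.8],[0,0.0479,0.004,-0.0006,-0.9,0.2,-5.7],[0,0.0474,0.0087,-0.0004,-1,0.1,-5.8]]
[[0,0.0408,-0.0073,0.0062,-1,0.1,-5.8],[0,0.0414,-0.0033,0.0062,-0.9,0.1,-5.8],[0,0.0415,0.0008,0.0063,-1,0.1,-5.8],[0,0.0412,0.0049,0.0064,-1,0.1,-5.8],[0,0.0404,0.009,0.0066,-0.9,0.1,-5.8],[0,0.0393,0.0129,0.0068,-1,0.2,-5.8],[0,0.0378,0.0167,0.0072,-0.9,0.1,-5.8],[0,0.0359,0.0203,0.0075,-1,0.2,-5.7],[0,0.0338,0.0236,0.008,-0.9,0.1,-5.8]]
```

```bash
python3 -m handwheel '[[0,0.039,-0.028,0,-1,0,-5.8],[0,0.042,-0.024,0,-1,0,-5.8],[0,0.044,-0.02,0,-1,0,-5.8],[0,0.046,-0.015,-0.001,-1,0,-5.8],[0,0.047,-0.011,-0.001,-1,0,-5.8],[0,0.048,-0.006,-0.001,-1,0,-5.8],[0,0.048,-0.001,-0.001,-1,0,-5.8],[0,0.048,0.004,-0.001,-1,0,-5.8],[0,0.047,0.009,0,-1,0,-5.8],[0,0,0,0,0,0,0]]' 5
python3 - <<'E'
from h import *
p,R=target(45,22,-25,75)
plan([(p,R,9)])
E
```

```text
time: 1.35
position: [0.463, -0.2557, 0.2175]
tool_rot: [2.425, 1.753, 0.039]
ft_force: [-0.7, -0.6, -0.0]
grip_width: 0.019
grip_force: 0.0
[[0,0.0405,-0.007,0.0052,-1,0.2,-5.7],[0,0.0409,-0.003,0.0053,-1,0.2,-5.7],[0,0.041,0.001,0.0054,-1,0.2,-5.7],[0,0.0407,0.0049,0.0056,-1,0.2,-5.7],[0,0.04,0.0088,0.0058,-1,0.2,-5.7],[0,0.0389,0.0127,0.0062,-1,0.2,-5.7],[0,0.0374,0.0164,0.0066,-1.1,0.2,-5.7],[0,0.0356,0.0198,0.007,-1,0.3,-5.7],[0,0.0335,0.0232,0.0076,-1.1,0.2,-5.8]]
```

```bash
python3 -m handwheel '[[0,0.0405,-0.007,0.005,-1,0.2,-5.7],[0,0.041,-0.003,0.005,-1,0.2,-5.7],[0,0.041,0.001,0.005,-1,0.2,-5.7],[0,0.041,0.005,0.0055,-1,0.2,-5.7],[0,0.04,0.009,0.006,-1,0.2,-5.7],[0,0.039,0.013,0.006,-1,0.2,-5.7],[0,0.037,0.016,0.0065,-1,0.2,-5.7],[0,0.0355,0.02,0.007,-1,0.2,-5.7],[0,0.0335,0.023,0.0075,-1,0.2,-5.8],[0,0,0,0,0,0,0],[0,0,0,0,0,0,0]]'
python3 - <<'E'
from h import *
where(45)
p,R=target(45,22,-25,40);p2,R2=target(45,22,-25,14)
plan([(p,R,3),(p2,R2,3)])
i,d=ctrl.get_image("scene");cv2.imwrite("pics/s1.png",cv2.resize(i[120:300,160:360],None,fx=3.5,fy=3.3))
E
```

```text
time: 2.72
position: [0.5253, 0.0964, 0.1393]
tool_rot: [1.373, 2.542, 0.101]
ft_force: [-0.0, 0.3, -0.2]
grip_width: 0.008
grip_force: 0.0
t 2.73 r,t,z [ 19.2 -31.1  75.1] ydir 44.5 tilt [-0.002 -0.008 -1.   ] F panel [-0.1  0.2 -0.2] q [ 0.54 -0.01 -0.85  2.02  0.16  0.9   0.19]
[[0,0.0021,0.001,0.0117,-0.1,0.1,-0.2],[0,0.0021,0.001,0.0117,-0.1,0.1,-0.2],[0,0.002,0.0009,0.0117,-0.2,0.1,-0.1]]
[[0,0,0,0.0087,0,-0,-0],[0,0,0,0.0086,0,-0,-0],[0,0,0,0.0087,0,-0,-0]]
```

View pics/s1.png

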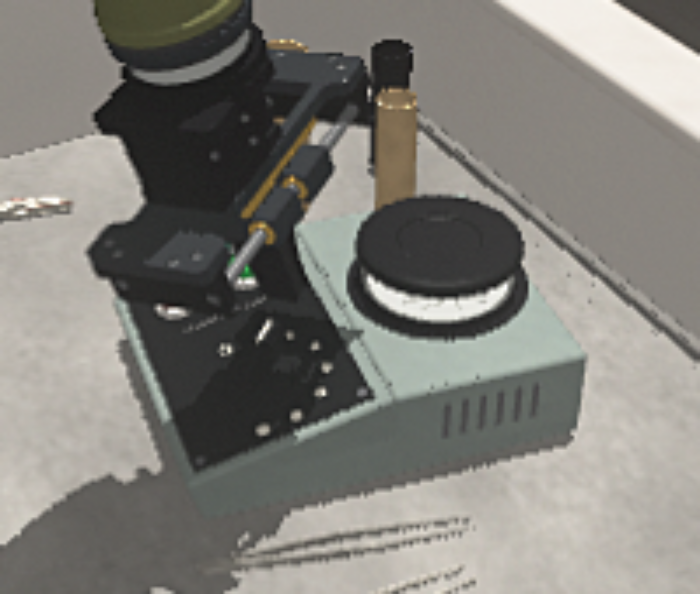

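The picture shows the tool lined up along the panel normal just clockwise of the dial bar (around (275,350)); nothing touched and the tub and tubes are clear. Now descend.

```bash
python3 -m handwheel '[[0,0.002,0.001,0.0115,0,0,-0.2],[0,0.002,0.001,0.0115,0,0,-0.2],[0,0.002,0.001,0.012,0,0,0],[0,0,0,0.0085,0,0,0],[0,0,0,0.0085,0,0,0],[0,0,0,0.0085,0,0,0],[0,0,0,0,0,0,0]]'
python3 -c "
from h import *
where(45)"
python3 -m handwheel '[[0,0.002,0,0,0,0,0],[0,0.002,0,0,0,0,0],[0,0.002,0,0,0,0,0],[0,0,0,0,0,0,0]]'
python3 -c "
from h import *
where(45)"
```

```text
time: 3.65
position: [0.5395, 0.1011, 0.0797]
tool_rot: [1.362, 2.549, 0.1]
ft_force: [0.3, -0.1, 0.1]
grip_width: 0.002
grip_force: 0.0
t 3.65 r,t,z [ 22.4 -23.9  14.2] ydir 45.0 tilt [-0.002 -0.007 -1.   ] F panel [ 0.3 -0.   0. ] q [ 0.5   0.14 -0.85  2.05  0.34  0.8   0.04]
time: 4.15
position: [0.5367, 0.1064, 0.0795]
tool_rot: [1.36, 2.548, 0.101]
ft_force: [-0.3, -0.7, -0.5]
grip_width: 0.01
grip_force: 0.0
t 4.15 r,t,z [ 23. -18.  15.] ydir 45.0 tilt [-0.001 -0.007 -1.   ] F panel [-0.3 -0.7 -0.5] q [ 0.49  0.13 -0.86  2.06  0.34  0.8   0.02]
```

```bash
python3 -m handwheel '[[0,0.002,0,0,0,0,0],[0,0.002,0.0013,0,0,0,-5],[0,0,0,0,0,0,0]]'
python3 -c "
from h import *
where(50)"
python3 -m handwheel '[[0,0.002,0.0013,0,0,0,-5],[0,0,0,0,0,0,0]]'
python3 -c "
from h import *
where(55)"
```

```text
time: 4.53
position: [0.5361, 0.1098, 0.0791]
tool_rot: [1.249, 2.601, 0.085]
ft_force: [0.1, -1.7, 0.8]
grip_width: 0.008
grip_force: 1.1
t 4.53 r,t,z [ 23.  -16.9  15. ] ydir 49.9 tilt [-0.    -0.007 -1.   ] F panel [ 0.6 -1.7  0.7] q [ 0.49  0.13 -0.87  2.06  0.34  0.81  0.1 ]
time: 4.78
position: [0.5356, 0.1128, 0.0788]
tool_rot: [1.135, 2.651, 0.07]
ft_force: [1.3, -0.4, 0.1]
grip_width: 0.005
grip_force: 0.3
t 4.78 r,t,z [ 23.2 -16.2  14.9] ydir 54.9 tilt [-0.001 -0.006 -1.   ] F panel [ 1.3 -0.2 -0.3] q [ 0.49  0.14 -0.88  2.06  0.35  0.81  0.17]
```

```bash
python3 -m handwheel '[[0,0.002,0.0013,0,0,0,-5],[0,0.002,0.0013,0,0,0,-5],[0,0,0,0,0,0,0]]'
python3 -c "
from h import *
where(65)"
python3 -m handwheel '[[0,0.002,0.0013,0,0,0,-5],[0,0.002,0.0013,0,0,0,-5],[0,0.002,0.0013,0,0,0,-5],[0,0,0,0,0,0,0]]'
python3 -c "
from h import *
where(80)
plan([target(90,23,-16,15)+(2,),target(95,23,-16,15)+(1,)])"
```

```text
time: 5.15
position: [0.534, 0.1176, 0.0779]
tool_rot: [0.9, 2.739, 0.037]
ft_force: [-0.4, -0.5, 0.4]
grip_width: 0.006
grip_force: 0.0
t 5.15 r,t,z [ 22.8 -15.8  14.7] ydir 64.9 tilt [-0.002 -0.006 -1.   ] F panel [-0.2 -0.6  0.5] q [ 0.5   0.14 -0.9   2.06  0.36  0.81  0.33]
time: 5.65
position: [0.5317, 0.1232, 0.0771]
tool_rot: [0.536, 2.83, -0.013]
ft_force: [2.6, -1.4, 1.2]
grip_width: 0.007
grip_force: 1.0
t 5.65 r,t,z [ 22.3 -16.9  14.7] ydir 79.8 tilt [-0.001 -0.007 -1.   ] F panel [ 3.  -0.9  0.4] q [ 0.52  0.15 -0.94  2.06  0.38  0.81  0.56]
[[0,0.0026,0.0015,-0.0001,-0.2,0,-5.1],[0,0.0024,0.0018,-0.0002,-0.2,0,-5.1]]
[[0,0.0021,0.0013,0,-0,0,-5]]
```

```bash
python3 -m handwheel '[[0,0.002,0.0013,0,0,0,-5],[0,0.0022,0.0014,0,0,0,-5],[0,0,0,0,0,0,0]]'
python3 -c "
from h import *
where(90)"
python3 -m handwheel '[[0,0.0022,0.0014,0,0,0,-4],[0,0,0,0,0,0,0],[0,0,0,0,0,0,0]]'
python3 - <<'E'
from h import *
where(94)
i,d=ctrl.get_image("scene");j,_=ctrl.get_image("top")
cv2.imwrite("pics/s2.png",np.hstack([cv2.resize(i[190:275,190:280],(400,378)),cv2.resize(j[215:290,210:310],(400,378))]))
E
```

```text
time: 6.02
position: [0.528, 0.1277, 0.0758]
tool_rot: [0.287, 2.869, -0.045]
ft_force: [0.1, -1.2, 0.3]
grip_width: 0.01
grip_force: 0.0
t 6.03 r,t,z [ 22.8 -15.9  14.7] ydir 89.8 tilt [-0.002 -0.007 -1.   ] F panel [ 0.4 -1.2  0.2] q [ 0.53  0.15 -0.96  2.06  0.39  0.81  0.72]
time: 6.4
position: [0.5265, 0.1293, 0.0753]
tool_rot: [0.186, 2.878, -0.059]
ft_force: [-0.3, -0.5, -0.2]
grip_width: 0.005
grip_force: 0.0
t 6.4 r,t,z [ 23.  -15.7  14.7] ydir 93.8 tilt [-0.001 -0.007 -1.   ] F panel [-0.2 -0.5 -0.1] q [ 0.54  0.15 -0.97  2.06  0.39  0.81  0.78]
```

View pics/s2.png

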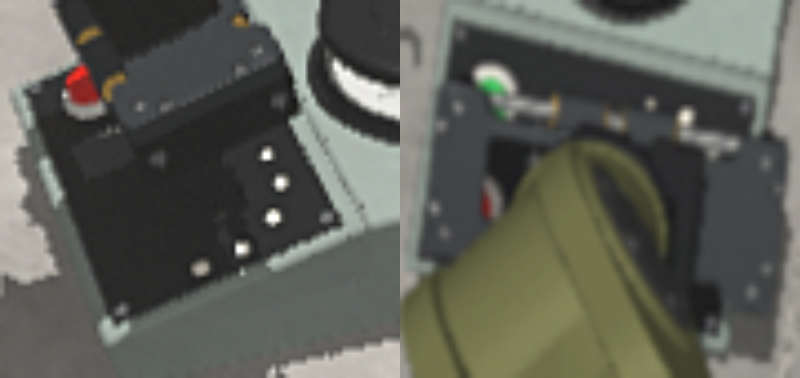

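Force is back to zero just past the crest: the dial has snapped ahead of the finger. Back off, lift, and look.

```bash
python3 -m handwheel '[[0,-0.005,0,0,0,0,0],[0,-0.004,0,-0.01,0,0,0],[0,0,0,-0.02,0,0,0],[0,0,0,-0.02,0,0,0],[0,0.03,0.02,0,0,0,0],[0,0,0.04,0,0,0,0],[0,0,0.025,0,0,0,0],[0,0,0,0,0,0,0]]'
cat >>h.py <<'E'
def dial():  # angle of white pointer line from the top picture: unwarp panel plane at bar-top height
    out=[]
    for n in("scene","top"):
        i,_=ctrl.get_image(n)
        c=np.array([[x,y-42,28] for x,y in((50,50),(50,-50),(-50,-50),(-50,50))],float)
        H=cv2.getPerspectiveTransform(proj(world(c,q),n).astype(np.float32),np.float32([[0,0],[400,0],[400,400],[0,400]]))
        out.append(cv2.warpPerspective(i,H,(400,400),flags=cv2.INTER_CUBIC))
    return np.hstack(out)
E
python3 - <<'E'
from h import *
where(0);cv2.imwrite("pics/d1.png",dial())
plan([target(94,0,0,0)[:0] or (world([26,63,22],q)[0],target(94,0,0,0)[1],4)])
E
```

```text
time: 7.5
position: [0.5048, 0.2215, 0.117]
tool_rot: [0.177, 2.878, -0.056]
ft_force: [-0.0, 0.2, 0.3]
grip_width: 0.004
grip_force: 0.0
t 7.5 r,t,z [-13.  110.3  65.1] ydir 94.2 tilt [-0.001 -0.004 -1.   ] F panel [0.  0.2 0.3] q [ 0.45  0.16 -1.09  1.98  0.41  0.95  0.61]
[[0,-0.0096,-0.0012,0.0106,-0.1,-0,-0],[0,-0.0096,-0.0012,0.0106,-0.1,-0,-0],[0,-0.0096,-0.0012,0.0105,-0.1,-0.1,-0],[0,-0.0096,-0.0011,0.0106,-0.1,-0,-0]]
```

View pics/d1.png

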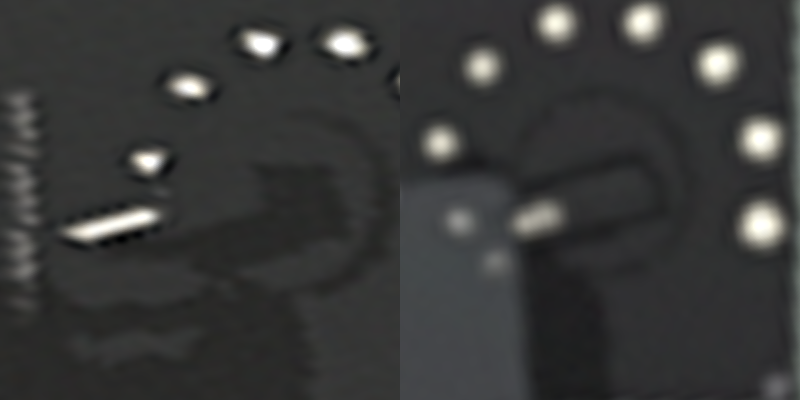

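The pointer's white line (62,235)-(160,215) points at 104°, so the dial is home at the zero stop (105°). Now over to green at height, then down.

```bash
python3 -m handwheel '[[0,-0.019,-0.003,0,-0.2,0,0],[0,-0.0195,-0.002,0,-0.2,0,0],[0,0,0,0.014,0,0,0],[0,0,0,0.014,0,0,0],[0,0,0,0.014,0,0,0],[0,0,0,0,0,0,0]]'
python3 - <<'E'
from h import *
where(0)
E
```

```text
time: 8.35
position: [0.5504, 0.207, 0.0836]
tool_rot: [0.179, 2.881, -0.051]
ft_force: [-0.1, -0.7, 0.7]
grip_width: 0.008
grip_force: 0.0
t 8.35 r,t,z [ 24.2 104.9  20.5] ydir 94.1 tilt [-0.005 -0.001 -1.   ] F panel [ 0.2 -0.7  0.7] q [ 0.39  0.3  -1.01  1.94  0.56  0.92  0.56]
```

```bash
python3 -m handwheel '[[0,-0.001,0,0.004,0,0,0],[0,0,0,0.003,0,0,0],[0,0,0,0.002,0,0,0],[0,0,0,0,0,0,0]]'
python3 -c "
from h import *
where(0)"
python3 -m handwheel '[[0,0,0,0.002,0,0,0],[0,0,0,0.001,0,0,0],[0,0,0,0,0,0,0]]'
python3 -c "
from h import *
where(0)"
```

```text
time: 8.85
position: [0.5553, 0.2069, 0.0777]
tool_rot: [0.18, 2.877, -0.049]
ft_force: [-1.1, -0.3, 3.3]
grip_width: 0.007
grip_force: 1.4
t 8.85 r,t,z [ 27.4 105.8  13.6] ydir 94.0 tilt [-0.001  0.001 -1.   ] F panel [-0.1 -0.5  3.4] q [ 0.38  0.32 -0.99  1.94  0.58  0.91  0.54]
time: 9.22
position: [0.556, 0.2068, 0.0747]
tool_rot: [0.18, 2.877, -0.049]
ft_force: [-1.1, 0.7, 5.4]
grip_width: 0.005
grip_force: 2.6
t 9.22 r,t,z [ 27.3 105.8  10.5] ydir 94.0 tilt [-0.001  0.001 -1.   ] F panel [0.2 0.4 5.5] q [ 0.37  0.33 -0.99  1.94  0.58  0.9   0.54]
```

```bash
python3 -m handwheel '[[0,0,0,0.001,0,0,0],[0,0,0,0.001,0,0,0],[0,0,0,0,0,0,0]]'
python3 - <<'E'
from h import *
where(0)
E
```

```text
time: 9.6
position: [0.5562, 0.2068, 0.0744]
tool_rot: [0.18, 2.877, -0.052]
ft_force: [-9.8, -2.3, 20.3]
grip_width: 0.003
grip_force: 11.0
t 9.6 r,t,z [ 27.4 105.9  10.2] ydir 94.0 tilt [-0.    -0.002 -1.   ] F panel [-3.6 -4.1 22. ] q [ 0.37  0.33 -0.99  1.94  0.59  0.91  0.54]
```

Hard stop felt (22 N): the button is fully in. Lift and go to the other side of the bar.

```bash
python3 -m handwheel '[[0,0,0,-0.008,0,0,0],[0,0,0,-0.022,0,0,0],[0,0,0,-0.025,0,0,0],[0,0,0,0,0,0,0]]'
python3 - <<'E'
from h import *
where(105)
plan([target(105,23,25,60)+(4,),target(105,23,25,15)+(4,)])
E
```

```text
time: 10.1
position: [0.5432, 0.2095, 0.1269]
tool_rot: [0.181, 2.874, -0.049]
ft_force: [0.7, -0.4, -0.7]
grip_width: 0.003
grip_force: 0.0
t 10.1 r,t,z [ 95.1 -54.6  64.3] ydir 94.0 tilt [ 0.001  0.001 -1.   ] F panel [ 0.5 -0.2 -0.9] q [ 0.45  0.22 -1.06  1.91  0.46  0.97  0.63]
[[0,0.0161,-0.0215,0.001,0,0,-2.8],[0,0.0171,-0.0207,0.001,0,0,-2.7],[0,0.0181,-0.0199,0.0011,0,0,-2.8],[0,0.019,-0.0189,0.001,0,0.1,-2.7]]
[[0,-0,-0,0.0113,0,-0,-0],[0,-0,-0,0.0112,0,-0,-0],[0,-0,-0,0.0113,0,-0,-0],[0,-0,-0,0.0112,0,-0,-0]]
```

```bash
python3 -m handwheel '[[0,0.016,-0.0215,0.001,0,0,-2.8],[0,0.017,-0.0205,0.001,0,0,-2.7],[0,0.018,-0.02,0.001,0,0,-2.8],[0,0.019,-0.019,0.001,0,0,-2.7],[0,0,0,0.0115,0,0,0],[0,0,0,0.011,0,0,0],[0,0,0,0,0,0,0]]'
python3 - <<'E'
from h import *
where(105)
plan([target(105,23,18,15)+(4,)])
E
```

```text
time: 10.98
position: [0.4755, 0.1294, 0.0834]
tool_rot: [-0.096, 2.888, -0.084]
ft_force: [-0.2, -0.6, 0.4]
grip_width: 0.009
grip_force: 0.0
t 10.97 r,t,z [22.2 27.4 35.5] ydir 105.0 tilt [-0.005  0.    -1.   ] F panel [ 0.1 -0.6  0.4] q [ 0.73 -0.03 -1.12  2.16  0.16  0.79  1.14]
[[0,-0.0024,0.0002,0.0051,0,-0.1,-0],[0,-0.0024,0.0002,0.0051,0,-0.1,-0],[0,-0.0023,0.0002,0.0051,0,-0,-0],[0,-0.0024,0.0002,0.0051,0.1,-0.1,-0]]
```

```bash
python3 -m handwheel '[[0,0,0,0.01,0,0,0],[0,0,0,0.0105,0,0,0],[0,-0.0045,0.0005,0,0,-0.3,0],[0,-0.0045,0.0005,0,0,0,0],[0,0,0,0,0,0,0]]'
python3 -c "
from h import *
where(105)"
python3 -m handwheel '[[0,-0.002,0,0,0,0,0],[0,-0.002,0.0013,0,0,0,5],[0,-0.002,0.0013,0,0,0,5],[0,0,0,0,0,0,0]]'
python3 -c "
from h import *
where(95)"
```

```text
time: 11.6
position: [0.49, 0.1309, 0.0673]
tool_rot: [-0.096, 2.881, -0.085]
ft_force: [-3.7, 0.7, -0.2]
grip_width: 0.009
grip_force: 1.4
t 11.6 r,t,z [23.9 17.3 16.3] ydir 105.0 tilt [ 0.002  0.001 -1.   ] F panel [-3.7 -0.1  0.8] q [ 0.71  0.07 -1.14  2.15  0.31  0.77  1.01]
time: 12.1
position: [0.4971, 0.1339, 0.0694]
tool_rot: [0.153, 2.872, -0.051]
ft_force: [-0.1, 0.4, 0.3]
grip_width: 0.006
grip_force: 0.0
t 12.1 r,t,z [24.2 14.2 16.7] ydir 95.1 tilt [ 0.005  0.002 -1.   ] F panel [-0.1  0.3  0.3] q [ 0.67  0.09 -1.11  2.13  0.34  0.78  0.82]
```

```bash
python3 - <<'E'
from h import *
s=None
for a in(90,85,80,75,70,65): s=plan([target(a,23,16,15)+(1,)],start=s)
E
```

```text
[[0,-0.0002,0.0001,0.0017,0.1,0.3,5.1]]
[[0,-0.0021,0.0013,-0,0,0,5]]
[[0,-0.0021,0.0013,-0,0,0,5]]
[[0,-0.002,0.0013,-0,0,0,5]]
[[0,-0.0021,0.0013,-0,0,0,5]]
[[0,-0.0021,0.0013,-0,0,0,5]]
```

```bash
python3 -m handwheel '[[0,0,0,0.0015,0,0.3,5],[0,-0.002,0.0013,0,0,0,5],[0,-0.002,0.0013,0,0,0,5],[0,-0.002,0.0013,0,0,0,5],[0,0,0,0,0,0,0]]'
python3 -c "
from h import *
where(75)"
python3 -m handwheel '[[0,-0.002,0.0013,0,0,0,5],[0,-0.002,0.0013,0,0,0,5],[0,0,0,0,0,0,0]]'
python3 -c "
from h import *
where(65)"
python3 -m handwheel '[[0,-0.002,0.0013,0,0,0,5],[0,-0.002,0.0013,0,0,0,5],[0,0,0,0,0,0,0]]'
python3 -c "
from h import *
where(55)"
```

```text
time: 12.72
position: [0.5027, 0.1356, 0.0688]
tool_rot: [0.649, 2.809, 0.013]
ft_force: [-4.0, 0.5, 1.2]
grip_width: 0.008
grip_force: 1.6
t 12.72 r,t,z [21.8 17.7 14.7] ydir 75.1 tilt [-0.003  0.001 -1.   ] F panel [-3.6 -0.3  2.2] q [ 0.62  0.12 -1.07  2.11  0.36  0.79  0.45]
time: 13.1
position: [0.5084, 0.1361, 0.0704]
tool_rot: [0.89, 2.741, 0.048]
ft_force: [-1.2, 0.3, -1.0]
grip_width: -0.001
grip_force: 0.2
t 13.1 r,t,z [22.2 16.7 14.9] ydir 65.2 tilt [-0.001  0.002 -1.   ] F panel [-1.5  0.1 -0.7] q [ 0.6   0.12 -1.04  2.1   0.37  0.79  0.28]
time: 13.48
position: [0.5133, 0.1355, 0.0719]
tool_rot: [1.127, 2.655, 0.08]
ft_force: [0.3, 0.3, -0.8]
grip_width: 0.008
grip_force: 0.0
t 13.47 r,t,z [22.3 16.3 15. ] ydir 55.2 tilt [-0.     0.002 -1.   ] F panel [ 0.   0.4 -0.9] q [ 0.57  0.13 -1.02  2.09  0.37  0.8   0.11]
```

```bash
python3 -m handwheel '[[0,-0.002,0.0013,0,0,0,5],[0,-0.002,0.0013,0,0,0,5],[0,-0.002,0.0013,0,0,0,5],[0,0,0,0,0,0,0]]'
python3 -c "
from h import *
where(40)"
python3 -m handwheel '[[0,-0.002,0.0013,0,0,0,5],[0,-0.002,0.0013,0,0,0,5],[0,-0.002,0.0013,0,0,0,5],[0,0,0,0,0,0,0]]'
python3 -c "
from h import *
where(25)"
```

```text
time: 13.98
position: [0.5186, 0.134, 0.073]
tool_rot: [1.468, 2.495, 0.128]
ft_force: [-1.2, 2.1, 0.3]
grip_width: 0.008
grip_force: 1.4
t 13.97 r,t,z [21.3 17.6 14.7] ydir 40.2 tilt [-0.002  0.002 -1.   ] F panel [-1.4  1.9  0.7] q [ 0.54  0.14 -0.98  2.08  0.37  0.8  -0.15]
time: 14.48
position: [0.5254, 0.1293, 0.0752]
tool_rot: [1.787, 2.289, 0.174]
ft_force: [-0.6, -0.8, 0.7]
grip_width: 0.004
grip_force: 0.1
t 14.47 r,t,z [21.7 16.2 14.9] ydir 25.2 tilt [-0.     0.001 -1.   ] F panel [-0.3 -0.9  0.8] q [ 0.52  0.14 -0.94  2.07  0.36  0.8  -0.39]
```

```bash
python3 -m handwheel '[[0,-0.002,0.0013,0,0,0,5],[0,-0.002,0.0013,0,0,0,5],[0,-0.002,0.0013,0,0,0,5],[0,0,0,0,0,0,0]]'
python3 -c "
from h import *
where(10)"
python3 -m handwheel '[[0,-0.002,0.0013,0,0,0,5],[0,-0.002,0.0013,0,0,0,5],[0,0,0,0,0,0,0]]'
python3 -c "
from h import *
where(0)"
python3 -m handwheel '[[0,-0.002,0.0013,0,0,0,4.5],[0,0,0,0,0,0,0]]'
python3 -c "
from h import *
where(-4.5)"
```

```text
time: 14.98
position: [0.5294, 0.1251, 0.0764]
tool_rot: [2.081, 2.048, 0.218]
ft_force: [-0.4, 2.8, -1.2]
grip_width: 0.005
grip_force: 1.3
t 14.97 r,t,z [21.1 17.1 14.8] ydir 10.2 tilt [-0.001  0.002 -1.   ] F panel [-1.2  2.7 -0.9] q [ 0.5   0.14 -0.91  2.06  0.35  0.8  -0.63]
time: 15.35
position: [0.532, 0.1193, 0.0773]
tool_rot: [2.261, 1.864, 0.244]
ft_force: [-0.7, -0.6, -0.1]
grip_width: 0.006
grip_force: 0.0
t 15.35 r,t,z [21.6 15.3 14.7] ydir 0.2 tilt [-0.001  0.    -1.   ] F panel [-0.5 -0.7  0.1] q [ 0.49  0.13 -0.88  2.06  0.34  0.8  -0.79]
time: 15.6
position: [0.5326, 0.1179, 0.0776]
tool_rot: [2.337, 1.778, 0.257]
ft_force: [0.5, 0.1, -0.4]
grip_width: 0.008
grip_force: 0.4
t 15.6 r,t,z [21.4 15.8 14.8] ydir -4.3 tilt [-0.001  0.001 -1.   ] F panel [ 0.4  0.2 -0.6] q [ 0.48  0.13 -0.88  2.06  0.34  0.8  -0.86]
```

```bash
python3 -m handwheel '[[0,0.004,0,0,0,0,0],[0,0.005,0,-0.005,0,0,0],[0,0,0,-0.03,0,0,0],[0,0,0,-0.04,0,0,0],[0,0,-0.02,-0.03,0,0,0],[0,0.03,-0.02,-0.03,0,0,0],[0,0.04,0,0,0,0,0],[0,0.04,0,0,0,0,0],[0,0,0,0,0,0,0]]'
python3 - <<'E'
from h import *
where(0);cv2.imwrite("pics/d2.png",dial())
E
```

```text
time: 16.73
position: [0.4926, 0.2537, 0.2005]
tool_rot: [2.339, 1.784, 0.26]
ft_force: [-0.4, -0.6, -0.2]
grip_width: 0.008
grip_force: 0.0
t 16.73 r,t,z [ -9.  139.5 150.5] ydir -4.2 tilt [-0.004  0.007 -1.   ] F panel [-0.3 -0.6 -0.1] q [ 0.49  0.04 -1.14  1.87  0.25  1.09 -1.02]
```

View pics/d2.png

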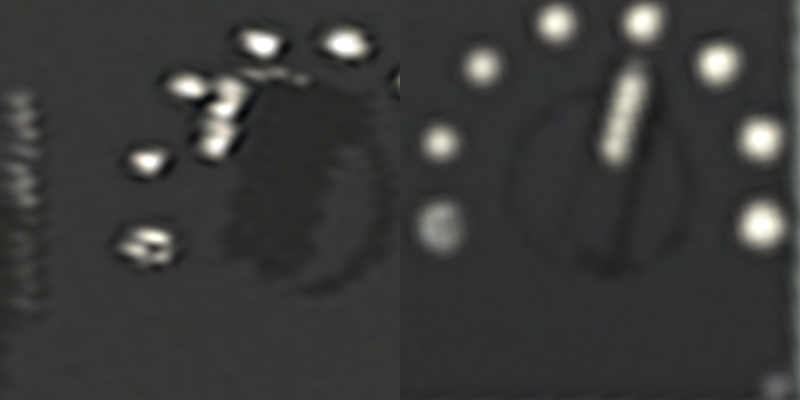

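In the top view the pointer line (612,160)-(635,70) points at the fourth dot (643,20), 14° clockwise, and the hand is clear. Handing in.

```bash
python3 -c "
from bench import ctrl
print(ctrl.close_job())"
```

```text
the job is handed in; nothing more can be done
None
```

I pushed the dial back to zero, pressed the green button fully in, then pushed the dial to the fourth click with the hand clear, and handed the job in at about 17 s (the verdict was not shown).

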